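# Re-clamp a graphite former with its groove up

### The job

The graphite former in the slide-jaw fixture is clamped on edge with its groove hidden against the fixed jaw. Draw the jaw back, turn the former so that its grooved face looks straight up, and set it flat on the fixture's bed between the jaws, lengthwise across the slide and roughly centred. Then push the jaw up until the former is firmly clamped square against the fixed jaw, without ramming it (graphite chips), leave jaw and former there, and do not disturb the jar, the tin or the paddle.

Things in the scene. Friction and masses are not known exactly. Their poses are not given: they have to be found in the camera images.
- fixture: Slide-jaw fixture, fixed. Origin on the bench under the foot of the fixed jaw's face, mid-width; z up, x = the way the sliding jaw opens, y across. Base plate 210 x 100 x 12 mm (x -40 to 170). Steel bed 30 mm wide (y), x -24 to 114, top 45 mm above the bench. Fixed jaw 30 mm wide, x -22 to 0, 20 mm tall above the bed.
- seat (a point): Foot of the fixed jaw's gripping face on the bed's top, mid-width: the fixture's origin raised 45 mm. Axes as the fixture's. The former must finish with its centre 20 mm from here along x and 14 mm up.
- jaw (a joint): Sliding jaw: value = gap between the jaw faces in m, 0 to 0.08; starts at about 0.028, closed on the former. Slides along the fixture's x, stays where it is left; about 4 N of friction (plus 8 N per m/s). Jaw 20 mm thick, 30 mm wide, 20 mm tall above the bed; an 8 mm rod (centre 7 mm above the bed) runs from its back to an upright tab for pulling and pushing.
- jaw_tab (a point): Centre of the top of the jaw's upright aluminium tab, which moves with the jaw, 90 mm behind its gripping face in +x. Tab 16 mm along the fixture's x, 26 mm along y, 50 mm tall, its top 95 mm above the bench. Axes as the fixture's.
- former: Dark graphite block, 28 x 56 x 40 mm along own x, y, z, 80 to 140 g, origin at its centre. Starts on edge on the bed: own z up, centre 20 mm above the bed, own +x (grooved face) along the fixture's -x. To finish: own +x up, so 40 mm across the jaws and 28 mm high, own y along the fixture's y, either way round. Its plain ends (56 mm apart in y) overhang bed and jaws by 13 mm and can be gripped.
- groove (a point): Centre of the former's grooved 56 x 40 mm face, 14 mm from the former's centre along its own +x; axes as the former's. The groove, 22 mm wide and 12 mm deep, runs the full length along y. The opposite face is plain.
- jar: Bystander: glass jar with a steel cap, 56 mm across, 75 mm tall; origin under its centre.
- tin: Bystander: dark steel tin, 64 mm across, 60 mm tall; origin under its centre.
- paddle: Bystander: spatula with a dark wooden handle, 200 mm long, lying along its own x; origin under its middle.

How it is judged:
On the way, in this order (a step that is already met when the one before it is completed fails the run):
1. the jaw is drawn back to a gap wider than 42 mm (value of joint jaw above 0.042 m), for 0.1 s.
2. the former lies on the bed between the jaws, groove up (within 0.12 rad, centre 14 mm above the bed within 3 mm) (angle between former's own x axis and vertical below 0.12 rad and z of former in the frame of seat between 0.011 and 0.017 m and x of former in the frame of seat between 0.017 and 0.06 m and y of former in the frame of seat between -0.015 and 0.015 m), for 0.2 s.
3. the jaw is pressed on the former with more than 4 N while it lies groove up (contact force between jaw and former above 4 N and angle between former's own x axis and vertical below 0.12 rad), for 0.05 s.
At the end, for the whole second after the job is handed in: Former at rest on the bed, groove up and length along fixture y (each within 0.06 rad); centre 14 mm above the bed (1.5 mm), 20 mm from the fixed jaw (2 mm), at most 12 mm off the middle across; jaw closed on it (gap 40 mm, within 2 mm) (angle between former's own x axis and vertical below 0.06 rad and z of former in the frame of seat between 0.0125 and 0.0155 m and x of former in the frame of seat between 0.018 and 0.022 m and y of former in the frame of seat between -0.012 and 0.012 m and angle between the y axis of former and the y axis of fixture, either way round below 0.06 rad and value of joint jaw between 0.038 and 0.042 m and linear speed of former below 0.01 m/s and angular speed of former below 0.1 rad/s); the robot touches nothing.
It fails at once if the jaw rams the former (over 60 N between jaw and former) (contact force between jaw and former above 60 N).
It fails at once if the jar, the tin or the paddle is shifted by more than 20 mm or the jar or tin knocked over (distance of any of jar, tin, paddle from where it was at the start of the episode above 0.02 m or angle between any of jar, tin's own z axis and vertical above 0.4 rad).
It also fails if it takes over 61 s, if anything falls off the work surface, if the arm or the gripper's body presses on something with over 40 N, if the wrist force passes 120 N, or if a joint passes its speed limit or range.

### The arm

A 7-joint arm with a two-finger parallel gripper is mounted at the origin on the work surface. World frame = base frame: x ahead of the robot, y to its left, z up, the work surface at z = 0. Lengths are in m, angles in rad, forces in N, time in s.
With the tool pointing down it reaches from about 0.425 to 0.925 m from the base axis. Payload 6.8 kg.
Tool frame: the origin (TCP) lies at the very end of the fingers, on their centre line; the grasp point (between the pads) lies 19 mm behind it; z points along the fingers, y is the line along which they close (so a half turn about z gives the same grasp; the last joint's range is limited). The gripper opens to 85 mm and grips with 20 to 120 N. Pads are 22 mm wide; open, the fingers measure 114 mm over their backs; the gripper's body (76 mm by 85 mm) begins 54 mm behind the grasp point. The pads swing forward as they close: fully open they stand 13 mm farther back than shut.
Start: joints at [1.073, 0.477, 0.022, 1.555, -0.011, 1.109, -0.083], TCP at [0.257, -0.624, 0.231] pointing down, gripper open.
Joint ranges: [-2.96, 2.96], [-0.34, 2.1], [-1.41, 1.46], [0.24, 2.44], [-1.37, 4.51], [0.17, 1.92], [-2.96, 2.96]. Speed limits (rad/s): [2.39, 2.39, 3.14, 3.14, 3.14, 3.14, 3.14].

### API

Orientations are given as a unit quaternion [w, x, y, z].
In Python, from station import get_obs, read_camera, hand_in gives the robot as it stands.
- The arm moves only by the tool arm_command, never from a script. Its argument "commands" is one flat list of numbers, 7 for each row, row after row: the shift along the tool's x, y, z in m, then the turn, a rotation vector about the tool's x, y, z in degrees, then the opening, from 0 (shut) to 1 (fully open). In form: [tx, ty, tz, rx, ry, rz, fingers, tx, ty, tz, rx, ry, rz, fingers, ...]. A call has 1 to 8 rows; each row is the pose to reach, as a shift and turn from the pose commanded when the call began, along the tool's axes at that moment; what a row does not reach only later rows make up. A row lasts 1/10 s, in which the tool goes at most 50 mm and 8.59 degrees, less where a joint would pass 70% of its speed; a pose out of reach is approached as far as the arm can. A call with a gripper value outside its range is refused whole. The fingers move at their own pace and stop on an object; "force" is the grip in N (left out, the last holds). Time passes only in rows, so rows that repeat a pose let the fingers close. It gives the time, the measured TCP pose, the force, the opening and the grip force at its end, in the units of the state.
- get_obs(): the state, without advancing time (a new reading comes with each control period).
- read_camera(name): name is "scene" or "top" or "wrist"; returns a dict with "img" (420x560x3 uint8, red, green, blue), "camera_matrix" (3x3 intrinsics, pixels), "pose" (4x4, takes a point from camera to world coordinates). Camera axes: x right, y down, z forward; pixel columns grow to the right and rows downward; lengths in m; the calibration is good to about 2 mm. A picture is of the moment at which its call begins. There is no depth.
- hand_in(): hands the job in; it is judged then, once.
The state is a dict: "t": time; "q": joint angles; "joint_vel": joint speeds; "joint_torque": joint torques, N m; "eef_pos": TCP position; "tool_rot": TCP orientation; "contact_force": force on the tool from outside, world axes, zero at the start; "torque": the same for the moment, N m; "gripper_width": opening from 0.0 (shut) to 1.0 (fully open); "grasp_force": force on a finger pad.
Only numpy, scipy, OpenCV 4.12 (cv2) and the standard library are available. Lean on these libraries where they do the work, as an engineer would, in place of code of your own. Each camera call takes 0.05 s, during which the arm holds its last target. There are 200 camera calls.

## Working session

There is one attempt and no reset: what is moved stays moved. The work goes in short steps, Python scripts to look and compute and a tool call to move; the robot and the scene stay as the last step left them, time stands still between calls to the robot, and variables do not carry over. Pictures are saved under pics/ and viewed, at most 10 in all, crops included, and the job is handed in when it is done.

Besides the shell and the picture viewer there is one more tool, called after "Call:" in YAML: its name, and indented under it one key for each argument. arm_command: Moves the arm, as the interface text tells. Its arguments: {"type":"object","properties":{"commands":{"type":"array","items":{"type":"number"}},"force":{"type":"number"}},"required":["commands"]}

```bash
mkdir -p pics
python3 - <<'E'
from station import *
import cv2,numpy as np
o=get_obs();print({k:np.round(v,3).tolist() for k,v in o.items()})
for n in("scene","top","wrist"):
    c=read_camera(n);cv2.imwrite(f"pics/{n}0.png",c["img"][:,:,::-1]);print(n,np.round(c["camera_matrix"],1).tolist(),np.round(c["pose"],3).tolist())
E
```

```text
{'t': 0.0, 'q': [1.073, 0.478, 0.022, 1.556, -0.011, 1.109, -0.083], 'joint_vel': [0.001, 0.001, 0.0, -0.001, -0.003, 0.0, -0.001], 'joint_torque': [0.0, -59.644, 1.608, -28.12, 0.013, 0.009, -0.0], 'eef_pos': [0.256, -0.624, 0.23], 'tool_rot': [-0.001, 0.981, 0.194, -0.0], 'contact_force': [-0.109, -0.451, -0.866], 'torque': [0.034, -0.014, 0.029], 'grasp_force': 0.0, 'gripper_width': 1.002}
scene [[474.0, 0.0, 276.7], [0.0, 474.0, 214.2], [0.0, 0.0, 1.0]] [[-0.407, 0.732, -0.546, 1.267], [0.913, 0.326, -0.245, 0.298], [-0.001, -0.599, -0.801, 1.133], [0.0, 0.0, 0.0, 1.0]]
top [[437.3, 0.0, 280.3], [0.0, 437.3, 217.3], [0.0, 0.0, 1.0]] [[0.009, -0.993, 0.117, 0.442], [-1.0, -0.01, -0.006, -0.008], [0.007, -0.117, -0.993, 1.025], [0.0, 0.0, 0.0, 1.0]]
wrist [[294.6, 0.0, 280.0], [0.0, 294.6, 213.2], [0.0, 0.0, 1.0]] [[0.379, -0.893, -0.243, 0.317], [-0.925, -0.367, -0.097, -0.599], [-0.003, 0.262, -0.965, 0.371], [0.0, 0.0, 0.0, 1.0]]
```

View pics/top0.png

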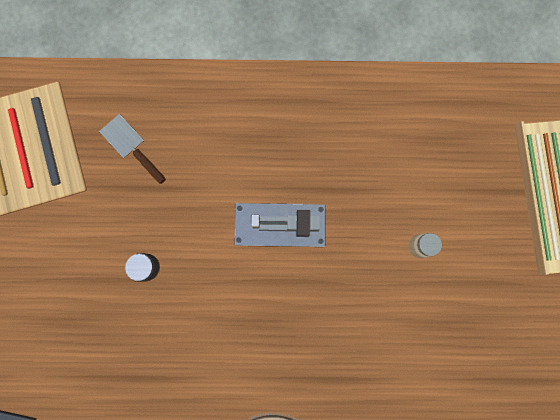

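View pics/scene0.png

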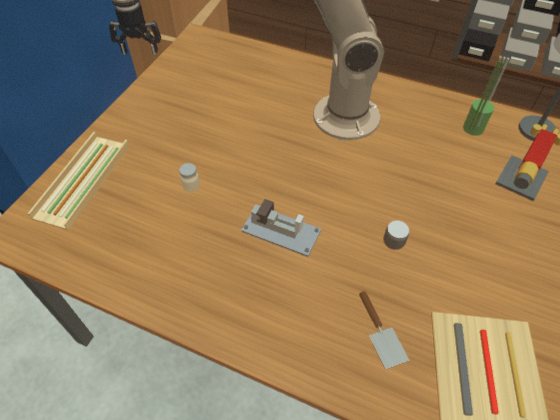

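Top view: fixture at about (280,225), with the dark former at (303,222) and the tab at (255,221). The fixture's +x points image-left (world +y). The jar is at (430,245), the tin at (140,267) and the paddle at upper left. Scene view: former at (265,211), tab at (299,219). Next I'll measure the fixture in both views.

```bash
cat > h.py <<'E'
import cv2,numpy as np
from station import *
def ray(c,p):
    K,T=c["camera_matrix"],c["pose"]; d=T[:3,:3]@np.linalg.solve(K,[p[0],p[1],1.]); return T[:3,3],d
def onz(c,p,z):
    o,d=ray(c,p); return o+d*(z-o[2])/d[2]
def tri(cs,ps):
    A=np.zeros((3,3));b=np.zeros(3)
    for c,p in zip(cs,ps):
        o,d=ray(c,p);d=d/np.linalg.norm(d);M=np.eye(3)-np.outer(d,d);A+=M;b+=M@o
    return np.linalg.solve(A,b)
E
python3 - <<'E'
from h import *
t=read_camera("top");s=read_camera("scene")
a=cv2.resize(t["img"][195:255,225:335],None,fx=7,fy=7,interpolation=cv2.INTER_CUBIC)[:,:,::-1]
b=cv2.resize(s["img"][195:255,232:332],None,fx=7.7,fy=7,interpolation=cv2.INTER_CUBIC)[:,:,::-1]
cv2.imwrite("pics/c1.png",cv2.resize(np.vstack([a,b]),None,fx=.7,fy=.7) if 0 else cv2.resize(np.vstack([a,b]),(660,600)))
im=t["img"].astype(int)
m=((im[:,:,2]-im[:,:,0])>5).astype(np.uint8);m[:195]=0;m[255:]=0;m[:,:225]=0;m[:,335:]=0
p=cv2.findContours(m,0,1)[0];p=max(p,key=cv2.contourArea);q=cv2.boxPoints(cv2.minAreaRect(p))
w=np.array([onz(t,x,.012) for x in q]);print(q,np.round(w,4),np.linalg.norm(np.diff(w,axis=0),axis=1))
hsv=cv2.cvtColor(t["img"],40+1)
def lab(name,c,roi,f):
    x0,x1,y0,y1=roi;g=c["img"][y0:y1,x0:x1].astype(int).sum(2)/3
    k,l,st,ce=cv2.connectedComponentsWithStats(f(g).astype(np.uint8))
    for i in range(1,k):
        if st[i,4]>20: print(name,st[i]+[x0,y0,0,0,0],ce[i]+[x0,y0])
lab("top dark",t,(245,320,205,240),lambda g:g<62)
lab("top bright",t,(245,320,205,240),lambda g:g>185)
lab("scn dark",s,(250,310,197,240),lambda g:g<62)
lab("scn bright",s,(250,310,197,240),lambda g:g>190)
E
```

```text
[[234.73502 244.6942 ]
 [235.39774 202.94283]
 [324.6451  204.35945]
 [323.9824  246.11082]] [[ 0.4966  0.0908  0.012 ]
 [ 0.5942  0.0913  0.012 ]
 [ 0.5929 -0.1175  0.012 ]
 [ 0.4953 -0.1157  0.012 ]] [0.09759711 0.20886238 0.09770497]
top dark [297 210   2  22  23] [297.04347826 220.04347826]
top bright [252 215   7  11  73] [254.83561644 220.01369863]
scn dark [258 213  11  11  58] [262.77586207 218.62068966]
scn bright [296 215   7   7  33] [299. 218.]
```

View pics/c1.png

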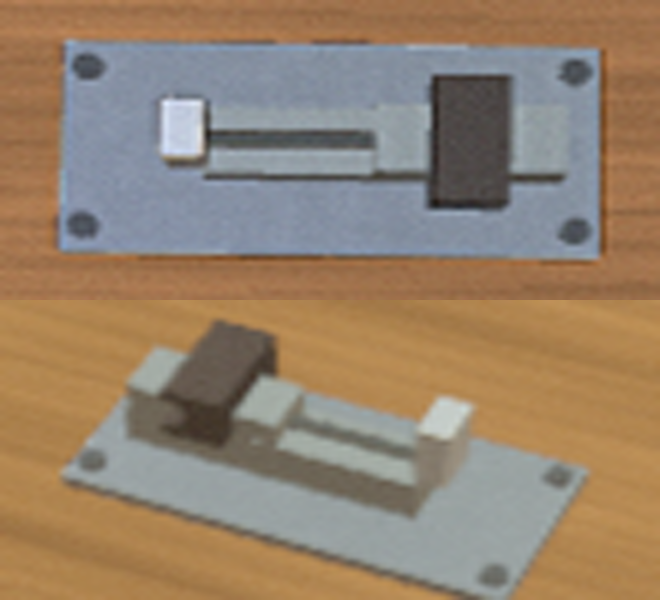

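The crop shows the tab top at top-view (255.5,220.6) and scene (299.4,218.6). The former's top centre is at about (303.5,222.6) and (265.5,208). The fixture's yaw is about 90.4°.

```bash
cat >> h.py <<'E'
from scipy.spatial.transform import Rotation as R
FX=np.array([.006,1,0]);FX/=np.linalg.norm(FX);Z=np.array([0,0,1.]);FY=np.cross(Z,FX)
def toolR(tilt):  # tool x ~ fixture +x, y ~ fixture +y*-1, z down; tilt>0: tool points down and toward fixture +x (body over fixed jaw)
    a=np.radians(tilt); z=-Z*np.cos(a)+FX*np.sin(a); x=FX*np.cos(a)+Z*np.sin(a)
    return np.c_[x,np.cross(z,x),z]
def cur():
    o=get_obs();q=o["tool_rot"];return np.array(o["eef_pos"]),R.from_quat([q[1],q[2],q[3],q[0]]).as_matrix()
def move(tp,tR):
    p,M=cur(); return np.round(np.r_[(M.T@(tp-p))*1000,R.from_matrix(M.T@tR).as_rotvec(degrees=True)],2)
E
python3 - <<'E'
from h import *
t=read_camera("top");s=read_camera("scene")
tab=tri([t,s],[(255.5,220.6),(299.4,218.6)]);fo=tri([t,s],[(303.5,222.6),(265.5,208)])
print(tab,onz(t,(255.5,220.6),.095),onz(s,(299.4,218.6),.095),fo,onz(t,(303.5,222.6),.085),onz(s,(265.5,208),.085))
print(cur()[0],move(tab+[0,0,.08],toolR(0)))
E
```

```text
[0.54405921 0.04089742 0.09068185] [0.54402778 0.03947732 0.095     ] [0.54660122 0.04315449 0.095     ] [ 0.54171077 -0.06257909  0.08077023] [ 0.54178449 -0.0637673   0.085     ] [ 0.54421336 -0.0596563   0.085     ]
[ 0.25643853 -0.62426717  0.23108615] [ 5.1879e+02 -5.0596e+02  6.0590e+01 -2.0000e-02 -1.0000e-02 -6.7320e+01]
```

Call:
arm_command:
  commands: [0.519,-0.506,0.04,0,0,-67.3,0.7,0.519,-0.506,0.04,0,0,-67.3,0.7,0.519,-0.506,0.04,0,0,-67.3,0.7,0.519,-0.506,0.04,0,0,-67.3,0.7,0.519,-0.506,0.04,0,0,-67.3,0.7,0.519,-0.506,0.04,0,0,-67.3,0.7,0.519,-0.506,0.04,0,0,-67.3,0.7,0.519,-0.506,0.04,0,0,-67.3,0.7]

```text
t: 1.15
eef_pos: [0.4156, -0.2561, 0.2095]
tool_rot: [0.001, 0.707, 0.707, 0.0]
contact_force: [1.5, -0.3, -0.1]
gripper_width: 0.7
grasp_force: 0.0
```

Run:
```python
from h import *
print(cur()[0],move(np.array([.5445,.040,.16]),toolR(0)))
```

```text
[ 0.41560111 -0.25606291  0.20954146] [2.9621e+02 1.2860e+02 4.9430e+01 4.0000e-02 4.0000e-02 2.9000e-01]
```

Call:
arm_command:
  commands: [0.296,0.129,0.04,0,0,0.3,0.7,0.296,0.129,0.04,0,0,0.3,0.7,0.296,0.129,0.04,0,0,0.3,0.7,0.296,0.129,0.04,0,0,0.3,0.7,0.296,0.129,0.04,0,0,0.3,0.7,0.296,0.129,0.04,0,0,0.3,0.7,0.296,0.129,0.04,0,0,0.3,0.7,0.296,0.129,0.04,0,0,0.3,0.7]

```text
t: 1.95
eef_pos: [0.5469, 0.0426, 0.1692]
tool_rot: [-0.001, 0.709, 0.705, 0.001]
contact_force: [-0.1, -0.2, -0.2]
gripper_width: 0.701
grasp_force: 0.0
```

Run:
```python
from h import *
w=read_camera("wrist");cv2.imwrite("pics/w1.png",w["img"][:,:,::-1])
np.set_printoptions(suppress=True)
print(cur()[0],move(np.array([.5445,.040,.070]),toolR(0)))
K,T=w["camera_matrix"],w["pose"]
for n,p in dict(tab=[.5445,.040,.095],former=[.5445,-.064,.085]).items():
    c=np.linalg.inv(T)@np.r_[p,1];print(n,(K@c[:3]/c[2])[:2])
```

```text
[0.54625585 0.03957834 0.169093  ] [ 0.32 -1.75 99.09 -0.01 -0.05 -0.1 ]
tab [277.29377407 227.32906269]
former [278.34811515 335.42572626]
```

View pics/w1.png

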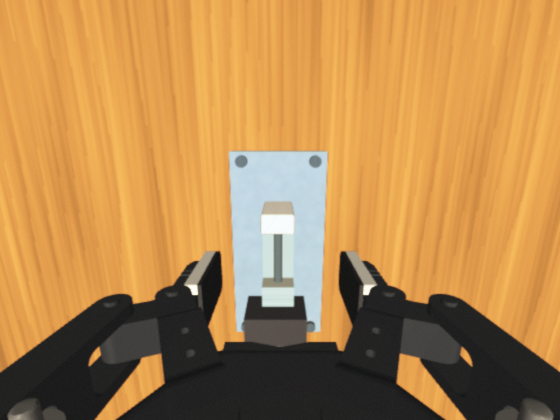

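The wrist view shows the tab top at about (278,224), against (277,227) predicted, so it's centred between the fingers. I'll descend and grip the tab.

Call:
arm_command:
  commands: [0.001,-0.0015,0.04,0,0,0,0.7,0.001,-0.0015,0.08,0,0,0,0.7,0.001,-0.0015,0.107,0,0,0,0.7,0.001,-0.0015,0.107,0,0,0,0.7,0.001,-0.0015,0.107,0,0,0,0,0.001,-0.0015,0.107,0,0,0,0,0.001,-0.0015,0.107,0,0,0,0,0.001,-0.0015,0.107,0,0,0,0]
  force: 40

```text
t: 2.8
eef_pos: [0.5449, 0.038, 0.0643]
tool_rot: [0.001, 0.711, 0.703, 0.0]
contact_force: [-3.9, -1.1, 5.9]
gripper_width: 0.299
grasp_force: 39.8
```

Call:
arm_command:
  commands: [0.006,0,0,0,0,0,0,0.014,0,0,0,0,0,0,0.022,0,0,0,0,0,0,0.03,0,0,0,0,0,0,0.034,0,0,0,0,0,0,0.034,0,0,0,0,0,0,0.034,0,0,0,0,0,0.7,0.034,0,0,0,0,0,0.7]

```text
t: 3.6
eef_pos: [0.5458, 0.0724, 0.0634]
tool_rot: [0.001, 0.711, 0.703, 0.001]
contact_force: [-0.4, -0.1, 0.2]
gripper_width: 0.631
grasp_force: 0.0
```

Call:
arm_command:
  commands: [0,0,0,0,0,0,0.8,0,0,-0.05,0,0,0,1,0,0,-0.1,0,0,0,1,0,0,-0.14,0,0,0,1,-0.05,0,-0.16,0,0,0,1,-0.1,0,-0.16,0,0,0,1,-0.11,0,-0.16,0,0,0,1,-0.11,0,-0.16,0,0,0,1]

```text
t: 4.4
eef_pos: [0.5435, -0.0412, 0.2222]
tool_rot: [0.0, 0.713, 0.701, -0.0]
contact_force: [-0.7, 0.1, -0.4]
gripper_width: 1.003
grasp_force: 0.0
```

Run:
```python
from h import *
np.set_printoptions(suppress=True)
w=read_camera("wrist");t=read_camera("top")
a=cv2.resize(t["img"][195:255,225:335],None,fx=6,fy=6,interpolation=cv2.INTER_CUBIC)
cv2.imwrite("pics/c2.png",cv2.resize(np.vstack([a,cv2.resize(w["img"],(660,495))]),(600,600))[:,:,::-1])
O=np.array([.5447,-.078,0])
for tilt in(0,55):
    M=toolR(tilt);g=O+.014*FX+[0,0,.068]; print(cur()[0],move(g+M[:,2]*.019-M[:,2]*.10,M),move(g+M[:,2]*.019,M))
```

```text
[ 0.54353675 -0.03658654  0.22215328] [-27.46   1.56  73.13  -0.01  -0.05  -0.3 ] [-27.55   1.58 173.13  -0.01  -0.05  -0.3 ]
[ 0.54353675 -0.03658654  0.22215328] [-93.84   1.92 107.61   0.14  54.95  -0.28] [-11.98   1.49 165.04   0.14  54.95  -0.28]
```

View pics/c2.png

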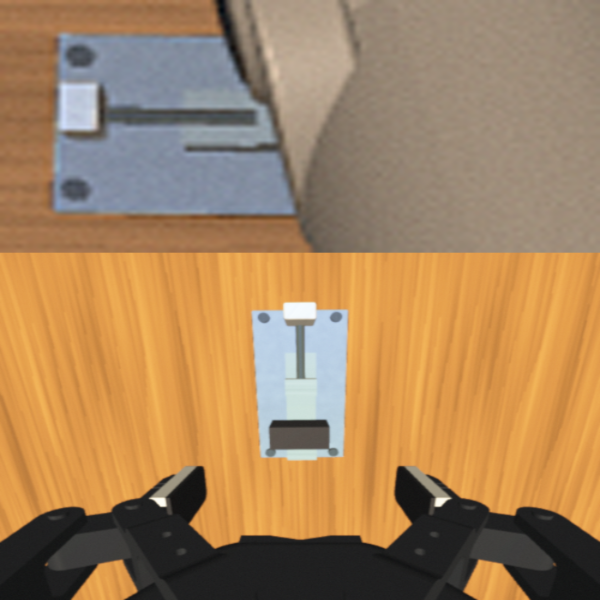

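The jaw is drawn back about 34 mm, and the former still stands against the fixed jaw. Now I'll tilt 55° to approach from the fixed jaw side.

Call:
arm_command:
  commands: [-0.094,0.002,0.108,0,55,0,1,-0.094,0.002,0.108,0,55,0,1,-0.094,0.002,0.108,0,55,0,1,-0.094,0.002,0.108,0,55,0,1,-0.094,0.002,0.108,0,55,0,1,-0.094,0.002,0.108,0,55,0,1,-0.094,0.002,0.108,0,55,0,1,-0.094,0.002,0.108,0,55,0,1]

```text
t: 5.3
eef_pos: [0.5442, -0.1316, 0.112]
tool_rot: [-0.327, 0.631, 0.622, 0.329]
contact_force: [0.5, 0.4, 0.1]
gripper_width: 1.0
grasp_force: 0.0
```

Run:
```python
from h import *
np.set_printoptions(suppress=True)
w=read_camera("wrist");s=read_camera("scene")
cv2.imwrite("pics/c3.png",np.vstack([cv2.resize(w["img"],(440,330)),cv2.resize(s["img"][130:270,170:400],(440,268))])[:,:,::-1])
O=np.array([.5447,-.078,0])
M=toolR(55);g=O+.014*FX+[0,0,.068]; print(cur()[0],get_obs()["q"],move(g+M[:,2]*.019-M[:,2]*.10,M),move(g+M[:,2]*.019,M))
T=w["pose"]
for n,p in dict(ftop=g+[0,0,.017],).items():
    c=np.linalg.inv(T)@np.r_[p,1];print(n,(w["camera_matrix"]@c[:3]/c[2])[:2])
```

```text
[ 0.54518037 -0.12968704  0.11460831] [ 0.99529437  0.88452875 -0.67540656  1.66754989 -0.38329532  1.18520679
  0.62947431] [-0.51 -0.79 -0.46  0.17 -0.02 -0.08] [-0.54 -1.09 99.53  0.17 -0.02 -0.08]
ftop [279.79905604 201.75969525]
```

View pics/c3.png

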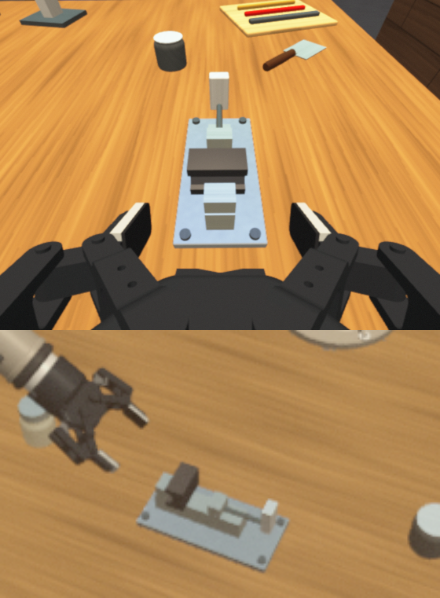

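The wrist view shows the former centred at about column 276 of 560, with 280 predicted. That puts it about 3 mm toward -X of the fixture's middle. I'll advance with that offset and grip its ends.

Call:
arm_command:
  commands: [0,-0.004,0.04,0,0,0,1,0,-0.004,0.07,0,0,0,1,0,-0.004,0.09,0,0,0,1,0,-0.004,0.101,0,0,0,1,0,-0.004,0.101,0,0,0,1,0,-0.004,0.101,0,0,0,0.4,0,-0.004,0.101,0,0,0,0.4,0,-0.004,0.101,0,0,0,0.4]
  force: 40

```text
t: 6.2
eef_pos: [0.5423, -0.0502, 0.057]
tool_rot: [-0.324, 0.631, 0.623, 0.329]
contact_force: [-0.2, -2.4, 4.5]
gripper_width: 0.65
grasp_force: 42.1
```

Call:
arm_command:
  commands: [0,0,0,0,0,0,0.4,0,0,0,0,0,0,0.4]

```text
t: 6.4
eef_pos: [0.5423, -0.0502, 0.0569]
tool_rot: [-0.324, 0.631, 0.623, 0.329]
contact_force: [-0.1, -4.2, 6.5]
gripper_width: 0.648
grasp_force: 42.4
```

Run:
```python
from h import *
np.set_printoptions(suppress=True)
O=np.array([.5447,-.078,0])
w=read_camera("wrist");cv2.imwrite("pics/w4.png",cv2.resize(w["img"],(420,315))[:,:,::-1])
p,M=cur();g=p-M[:,2]*.019
print(p,"grasp in fixture",(g-O)@np.c_[FX,FY,Z],get_obs()["q"],get_obs()["contact_force"])
for tilt,h in((55,.05),(-35,.05),(-35,0)):
    N=toolR(tilt);print(tilt,h,move(O+.030*FX+[0,0,.062+h]+N[:,2]*.019,N))
```

```text
[ 0.5423101  -0.0501624   0.05696697] grasp in fixture [0.01226715 0.00268658 0.06787597] [ 0.92984302  0.94018694 -0.69706549  1.78573337 -0.40958873  0.97929073
  0.65018027] [-0.56600342 -4.1043149   5.68674379]
55 0.05 [ 46.33   2.48 -10.8    0.39   0.04  -0.19]
-35 0.05 [ 27.32   2.67 -29.78   0.16 -89.96  -0.46]
-35 0 [-13.62   2.61  -1.08   0.16 -89.96  -0.46]
```

View pics/w4.png

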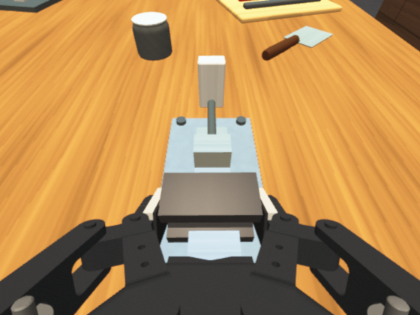

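The former is gripped at its ends and the opening matches 56 mm. I'll lift it clear, then turn it 90°.

Call:
arm_command:
  commands: [0.018,0,-0.009,0,0,0,0.4,0.052,0.001,-0.032,0,0,0,0.4,0.06,0.002,-0.04,0,-8,0,0.4,0.0535,0.0027,-0.0446,0,-20,0,0.4,0.0535,0.0027,-0.0446,0,-30,0,0.4,0.0535,0.0027,-0.0446,0,-40,0,0.4,0.0535,0.0027,-0.0446,0,-50,0,0.4,0.0535,0.0027,-0.0446,0,-50,0,0.4]

```text
t: 7.25
eef_pos: [0.5446, -0.0546, 0.1271]
tool_rot: [-0.028, 0.711, 0.702, 0.03]
contact_force: [-0.2, 0.9, -1.6]
gripper_width: 0.646
grasp_force: 42.5
```

Run:
```python
from h import *
np.set_printoptions(suppress=True)
O=np.array([.5447,-.078,0])
print(cur()[0],get_obs()["q"],get_obs()["grasp_force"])
for tilt,h in((-35,.08),):
    N=toolR(tilt);print(tilt,h,move(O+.0329*FX+[0,0,.0612+h]+N[:,2]*.019,N))
```

```text
[ 0.54461623 -0.0545898   0.12705264] [ 0.35093738  0.42935747 -0.3953069   1.93201964  0.10991937  0.80763282
 -0.09856449] 42.5068085176099
-35 0.08 [ -1.52   0.23   1.3    0.1  -39.68  -0.36]
```

Call:
arm_command:
  commands: [-0.0015,0.0002,0.001,0.1,-8,-0.1,0.4,-0.0015,0.0002,0.001,0.1,-16,-0.2,0.4,-0.0015,0.0002,0.001,0.1,-24,-0.3,0.4,-0.0015,0.0002,0.001,0.1,-32,-0.36,0.4,-0.0015,0.0002,0.001,0.1,-39.7,-0.36,0.4,-0.0015,0.0002,0.001,0.1,-39.7,-0.36,0.4,-0.0015,0.0002,0.001,0.1,-39.7,-0.36,0.4]

```text
t: 7.95
eef_pos: [0.5439, -0.0556, 0.1239]
tool_rot: [0.208, 0.676, 0.674, -0.212]
contact_force: [0.0, -0.7, -1.5]
gripper_width: 0.645
grasp_force: 42.5
```

Run:
```python
from h import *
np.set_printoptions(suppress=True)
w=read_camera("wrist");s=read_camera("scene")
cv2.imwrite("pics/c5.png",np.vstack([cv2.resize(w["img"],(440,330)),cv2.resize(s["img"][130:270,170:400],(440,268))])[:,:,::-1])
O=np.array([.5447,-.078,0])
print(cur()[0],get_obs()["q"],get_obs()["grasp_force"])
for tilt,h in((-35,.08),(-35,0.02),(-35,0)):
    N=toolR(tilt);print(tilt,h,move(O+.0329*FX+[0,0,.0612+h]+N[:,2]*.019,N))
```

```text
[ 0.5441046  -0.05814701  0.12498922] [-0.23373623  0.50675393 -0.13580696  1.95240682  0.72700443  1.07095735
 -0.85348958] 42.52013441084273
-35 0.08 [ 1.41  0.71 -1.76 -0.25 -0.38 -0.06]
-35 0.02 [35.49  0.89 47.62 -0.25 -0.38 -0.06]
-35 0 [46.85  0.95 64.08 -0.25 -0.38 -0.06]
```

View pics/c5.png

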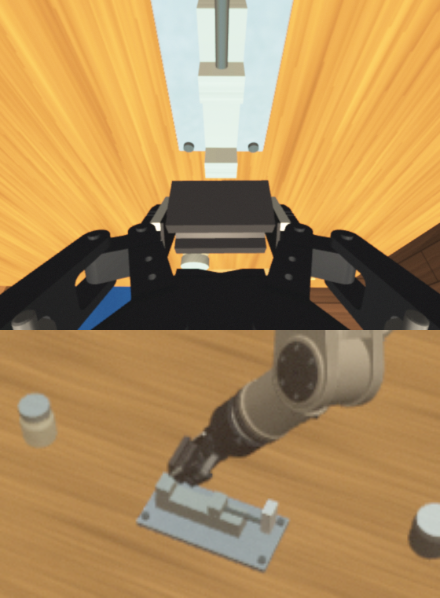

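The wrist view shows the former level in the fingers above the gap, with jaw, rod and tab in line behind it (column about 221 of 440). Nothing is fouled. I'll lower it to the bed.

Call:
arm_command:
  commands: [0.012,0.001,0.013,-0.2,-0.4,0,0.4,0.024,0.001,0.031,-0.2,-0.4,0,0.4,0.036,0.001,0.048,-0.2,-0.4,0,0.4,0.041,0.001,0.056,-0.2,-0.4,0,0.4,0.044,0.001,0.06,-0.2,-0.4,0,0.4,0.044,0.001,0.06,-0.2,-0.4,0,0.4]

```text
t: 8.65
eef_pos: [0.5451, -0.0552, 0.0504]
tool_rot: [0.212, 0.676, 0.672, -0.214]
contact_force: [-0.2, 1.0, -1.1]
gripper_width: 0.647
grasp_force: 42.5
```

Run:
```python
from h import *
np.set_printoptions(suppress=True)
O=np.array([.5447,-.078,0])
print(cur()[0],get_obs()["contact_force"])
N=toolR(-35)
for h in(.0,-.001,-.002):print(h,move(O+.0329*FX+[0,0,.0612+h]+N[:,2]*.019,N))
```

```text
[ 0.54508729 -0.05515627  0.05043703] [-0.16207186  0.99233199 -1.09482705]
0.0 [ 2.07 -0.25  4.41 -0.01  0.09  0.01]
-0.001 [ 2.64 -0.25  5.23 -0.01  0.09  0.01]
-0.002 [ 3.22 -0.25  6.05 -0.01  0.09  0.01]
```

Call:
arm_command:
  commands: [0.001,0,0.002,0,0,0,0.4,0.002,0,0.0045,0,0,0,0.4,0.002,0,0.0045,0,0,0,0.4,0.002,0,0.0045,0,0,0,0.4]

```text
t: 9.05
eef_pos: [0.5458, -0.055, 0.0466]
tool_rot: [0.213, 0.676, 0.673, -0.213]
contact_force: [-0.4, 0.8, 5.6]
gripper_width: 0.647
grasp_force: 43.2
```

It's touching the bed at about 6 N. Release and retreat along the tool axis.

Call:
arm_command:
  commands: [0,0,0,0,0,0,1,0,0,0,0,0,0,1,0,0,0,0,0,0,1,0,0,0,0,0,0,1,0,0,-0.03,0,0,0,1,0,0,-0.07,0,0,0,1,0,0,-0.11,0,0,0,1,0,0,-0.12,0,0,0,1]

```text
t: 9.85
eef_pos: [0.5473, 0.0178, 0.1465]
tool_rot: [0.213, 0.675, 0.674, -0.21]
contact_force: [-0.4, 0.0, -0.4]
gripper_width: 1.002
grasp_force: 0.0
```

Run:
```python
from h import *
np.set_printoptions(suppress=True)
w=read_camera("wrist");s=read_camera("scene")
cv2.imwrite("pics/c6.png",np.vstack([cv2.resize(w["img"],(440,330)),cv2.resize(s["img"][190:260,235:350],(440,268),interpolation=cv2.INTER_CUBIC)])[:,:,::-1])
O=np.array([.5447,-.078,0])
print(cur()[0],get_obs()["contact_force"],get_obs()["q"])
N=toolR(0)
print(move(O+.150*FX+[0,0,.20],N),move(O+.150*FX+[0,0,.064],N))
for n,p in dict(former=O+.030*FX+[0,0,.073],tab=O+.152*FX+[0,0,.095]).items():
    c=np.linalg.inv(w["pose"])@np.r_[p,1];print(n,(w["camera_matrix"]@c[:3]/c[2])[:2]*440/560)
```

```text
[0.54626818 0.01528055 0.14456773] [-0.07728404 -0.66338358  0.20127426] [-0.32732995  0.50944395 -0.17523343  1.89065028  0.67548525  1.17413443
 -0.9022514 ]
[ 14.65  -0.68 -77.94   0.19  35.01   0.16] [92.67 -0.99 33.45  0.19 35.01  0.16]
former [217.86481287 180.56609195]
tab [217.27920914  91.34113658]
```

View pics/c6.png

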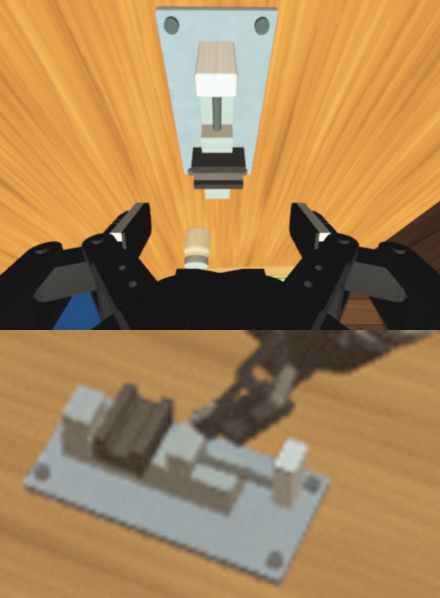

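The former lies groove up between the jaws, centred (scene crop (130,430); wrist (218,170)). The tab top is at wrist (216,84). Next I'll go upright over the tab.

Call:
arm_command:
  commands: [0.018,-0.0007,-0.075,0.2,8,0.1,0.7,0.018,-0.0007,-0.075,0.2,16,0.1,0.7,0.018,-0.0007,-0.075,0.2,24,0.1,0.7,0.018,-0.0007,-0.075,0.2,32,0.1,0.7,0.018,-0.0007,-0.075,0.2,35,0.1,0.7,0.018,-0.0007,-0.075,0.2,35,0.1,0.7,0.018,-0.0007,-0.075,0.2,35,0.1,0.7]

```text
t: 10.65
eef_pos: [0.5442, 0.0706, 0.1932]
tool_rot: [-0.001, 0.71, 0.704, -0.003]
contact_force: [0.1, 0.3, -0.2]
gripper_width: 0.702
grasp_force: 0.0
```

Run:
```python
from h import *
np.set_printoptions(suppress=True)
w=read_camera("wrist")
O=np.array([.5447,-.078,0])
g=w["img"].astype(int).min(2);m=(g>205).astype(np.uint8)
k,l,st,ce=cv2.connectedComponentsWithStats(m)
for i in range(1,k):
    if st[i,4]>60: print(st[i],ce[i],(onz(w,ce[i],.095)-O)@np.c_[FX,FY,Z])
print((cur()[0]-O)@np.c_[FX,FY,Z],move(O+.154*FX+[0,0,.064],toolR(0)))
```

```text
[267 199  31  18 549] [281.91803279 207.36247723] [0.15525238 0.00071205 0.095     ]
[268 233   9  26 231] [272.05194805 245.35930736] [0.12131117 0.00932111 0.095     ]
[287 233   9  26 234] [291.  245.5] [ 0.12116816 -0.00709782  0.095     ]
[267 269  31  17 498] [281.85140562 276.91967871] [0.09117264 0.00088183 0.095     ]
[188 285  10  10  63] [193.26984127 288.98412698] [0.07911998 0.08117927 0.095     ]
[269 339  27   7 157] [281.52866242 341.50318471] [0.02326617 0.00131069 0.095     ]
[0.14985034 0.00132574 0.1934362 ] [  4.56   1.99 129.41  -0.3    0.18  -0.03]
```

Call:
arm_command:
  commands: [0.005,0.001,0.045,-0.3,0,0,0.7,0.005,0.001,0.09,-0.3,0,0,0.7,0.005,0.001,0.129,-0.3,0,0,0.7,0.005,0.001,0.129,-0.3,0,0,0.7,0.005,0.001,0.129,-0.3,0,0,0.1,0.005,0.001,0.129,-0.3,0,0,0.1,0.005,0.001,0.129,-0.3,0,0,0.1,0.005,0.001,0.129,-0.3,0,0,0.1]
  force: 30

```text
t: 11.5
eef_pos: [0.5452, 0.0775, 0.0677]
tool_rot: [0.001, 0.709, 0.705, 0.0]
contact_force: [-4.6, 2.0, 4.4]
gripper_width: 0.298
grasp_force: 30.5
```

Call:
arm_command:
  commands: [-0.002,0,0,0,0,0,0.1,-0.004,0,0,0,0,0,0.1,-0.006,0,0,0,0,0,0.1,-0.008,0,0,0,0,0,0.1,-0.01,0,0,0,0,0,0.1]

```text
t: 12.0
eef_pos: [0.5452, 0.0685, 0.0678]
tool_rot: [0.001, 0.709, 0.705, 0.001]
contact_force: [-4.6, 4.0, 3.5]
gripper_width: 0.299
grasp_force: 30.3
```

Call:
arm_command:
  commands: [-0.0015,0,0,0,0,0,0.1,-0.003,0,0,0,0,0,0.1,-0.0045,0,0,0,0,0,0.1,-0.006,0,0,0,0,0,0.1,-0.0075,0,0,0,0,0,0.1,-0.009,0,0,0,0,0,0.1]

```text
t: 12.6
eef_pos: [0.5451, 0.0599, 0.0678]
tool_rot: [0.001, 0.709, 0.705, 0.001]
contact_force: [-5.0, 4.9, 2.9]
gripper_width: 0.298
grasp_force: 30.3
```

Call:
arm_command:
  commands: [-0.001,0,0,0,0,0,0.1,-0.002,0,0,0,0,0,0.1,-0.003,0,0,0,0,0,0.1]

```text
t: 12.9
eef_pos: [0.5451, 0.0568, 0.0678]
tool_rot: [0.001, 0.709, 0.705, 0.001]
contact_force: [-5.2, 4.8, 2.9]
gripper_width: 0.297
grasp_force: 30.3
```

Call:
arm_command:
  commands: [-0.0007,0,0,0,0,0,0.1,-0.0014,0,0,0,0,0,0.1,-0.002,0,0,0,0,0,0.1]

```text
t: 13.2
eef_pos: [0.5451, 0.0548, 0.0678]
tool_rot: [0.001, 0.709, 0.705, 0.001]
contact_force: [-5.2, 5.1, 2.6]
gripper_width: 0.3
grasp_force: 30.3
```

Call:
arm_command:
  commands: [-0.0005,0,0,0,0,0,0.1,-0.001,0,0,0,0,0,0.1]

```text
t: 13.4
eef_pos: [0.5451, 0.0547, 0.0678]
tool_rot: [0.001, 0.709, 0.705, 0.001]
contact_force: [-4.2, 7.4, 2.0]
gripper_width: 0.299
grasp_force: 30.3
```

Call:
arm_command:
  commands: [-0.0005,0,0,0,0,0,0.1,-0.001,0,0,0,0,0,0.1]

```text
t: 13.6
eef_pos: [0.5451, 0.0547, 0.0678]
tool_rot: [0.0, 0.709, 0.706, 0.002]
contact_force: [-5.5, 10.1, 0.9]
gripper_width: 0.299
grasp_force: 30.2
```

Contact made, and the force rises about 3 N per mm commanded. I'll press on gently.

Call:
arm_command:
  commands: [-0.0007,0,0,0,0,0,0.1,-0.0014,0,0,0,0,0,0.1,-0.002,0,0,0,0,0,0.1,-0.0025,0,0,0,0,0,0.1]

```text
t: 14.0
eef_pos: [0.5451, 0.0547, 0.0678]
tool_rot: [-0.0, 0.708, 0.706, 0.003]
contact_force: [-3.7, 16.2, 0.9]
gripper_width: 0.297
grasp_force: 30.0
```

Call:
arm_command:
  commands: [-0.0007,0,0,0,0,0,0.1,-0.0014,0,0,0,0,0,0.1,-0.002,0,0,0,0,0,0.1,-0.002,0,0,0,0,0,0.1]

```text
t: 14.4
eef_pos: [0.5451, 0.0547, 0.0678]
tool_rot: [-0.001, 0.707, 0.707, 0.004]
contact_force: [-5.4, 19.2, -1.2]
gripper_width: 0.296
grasp_force: 29.9
```

Run:
```python
from h import *
np.set_printoptions(suppress=True)
s=read_camera("scene");w=read_camera("wrist")
cv2.imwrite("pics/c7.png",np.vstack([cv2.resize(w["img"],(440,330)),cv2.resize(s["img"][190:260,235:350],(440,268),interpolation=cv2.INTER_CUBIC)])[:,:,::-1])
print(get_obs()["contact_force"])
```

```text
[-4.99615511 19.72203186 -1.46052889]
```

Pressing at about 20 N total, roughly 15 N of it on the former. The jaw travel gives a gap of about 39.6 mm. I'll unload, release and rise.

Call:
arm_command:
  commands: [0.0025,0,0,0,0,0,0.1,0.005,0,0,0,0,0,0.1,0.005,0,0,0,0,0,0.7,0.005,0,0,0,0,0,0.7,0.005,0,0,0,0,0,0.7,0.005,0,-0.04,0,0,0,0.7,0.005,0,-0.09,0,0,0,0.7,0.005,0,-0.13,0,0,0,0.7]

```text
t: 15.3
eef_pos: [0.5457, 0.0508, 0.1984]
tool_rot: [0.002, 0.71, 0.704, 0.001]
contact_force: [1.6, 0.6, -1.0]
gripper_width: 0.698
grasp_force: 0.0
```

Call:
arm_command:
  commands: [0.04,0,-0.02,0,0,0,0.7,0.08,0,-0.03,0,0,0,0.7,0.12,0,-0.03,0,0,0,0.7,0.12,0,-0.03,0,0,0,0.7]

```text
t: 15.7
eef_pos: [0.5453, 0.1781, 0.2269]
tool_rot: [0.001, 0.707, 0.707, 0.002]
contact_force: [-0.5, -0.1, 0.0]
gripper_width: 0.702
grasp_force: 0.0
```

Run:
```python
from h import *
s=read_camera("scene");t=read_camera("top")
cv2.imwrite("pics/c8.png",np.vstack([cv2.resize(t["img"][195:255,225:335],(550,300),interpolation=cv2.INTER_CUBIC),cv2.resize(s["img"][190:260,235:350],(550,298),interpolation=cv2.INTER_CUBIC)])[:,:,::-1])
```

```text
(no output)
```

View pics/c8.png

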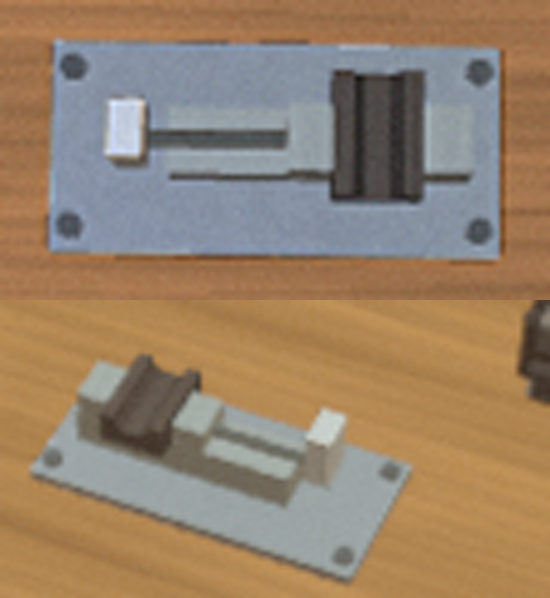

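The former is clamped groove up, square between both jaws (top crop x 333–423, no gaps), and the arm is clear.

```bash
python3 -c "
from station import *
print(hand_in())"
```

```text
the job is handed in; nothing more can be done
None
```

I've handed the job in: the former is clamped groove up and square against the fixed jaw, pressed with about 15 N, with a jaw gap of about 40 mm. The arm stands clear, I saw no contact with the jar, tin or paddle, and the hand-in returned no verdict.

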